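# Latch the loaded specimen stage

### The arm

A 6-joint arm with a two-finger parallel gripper is mounted at the origin on the work surface. World frame = base frame: x ahead of the robot, y to its left, z up, the work surface at z = 0. Lengths are in m, angles in rad, forces in N, time in s.
With the tool pointing down it reaches from about 0.375 to 0.975 m from the base axis. Payload 3.8 kg.
Tool frame: the origin (TCP) lies at the very end of the fingers, on their centre line; the grasp point (between the pads) lies 19 mm behind it; x points along the fingers, z is the direction in which the jaws open and shut, and the axes are right-handed (so a half turn about x gives the same grasp; the last joint's range is limited). The gripper opens to 88 mm and grips with 3 to 60 N. Pads are 18 mm wide; open, the fingers measure 123 mm over their backs; the gripper's body (75 mm by 187 mm) begins 45 mm behind the grasp point.
Start: joints at [-1.37, 0.264, 1.604, -0, 1.274, -0.037], TCP at [0.159, -0.656, 0.239] pointing down, gripper open.
Joint ranges: [-2.63, 2.63], [-0.94, 2.18], [0.31, 2.57], [-1.31, 4.45], [0, 2.66], [-2.55, 2.55]. Speed limits (rad/s): [2.57, 2.57, 3.14, 3.14, 3.14, 3.14].

### API

Orientations are given as a unit quaternion [x, y, z, w].
In Python, from bench import env gives the robot as it stands.
- The arm moves only by the tool apply_moves, never from a script. Its argument "rows" is a list of rows, each a list of 3 entries, a list of its own where there are three numbers: the shift along the tool's x, y, z in cm, then the turn about the tool's x in rad, then the gripper command: -1 is fully open, 1 is shut, values between are in proportion. A call has 1 to 12 rows; each row is the pose to reach, as a shift and turn from the pose measured when the call began, along the tool's axes at that moment; what a row does not reach only later rows make up. A row lasts 1/8 s, in which the tool goes at most 62.5 mm and 10.7 degrees, less where a joint would pass 70% of its speed; a pose out of reach is approached as far as the arm can. A call with a gripper value outside its range is refused whole. The fingers move at their own pace and stop on an object; "grip_force" is the grip in N (left out, the last holds). Time passes only in rows, so rows that repeat a pose let the fingers close. It gives the time, the measured TCP pose, the force and the opening at its end, in the units of the state.
- env.sense(): the state, without advancing time (a new reading comes with each control period).
- env.get_image(name): name is "scene" or "top"; returns the picture (400x640x3 uint8, red, green, blue); there is no depth.
- env.camera_info(name): a dict with "fx", "fy", "cx", "cy" (pixels), "dist" ([k1, k2, p1, p2, k3] as OpenCV has them; the pictures are not rectified), "rvec" (rotation vector, rad) and "tvec" (3), from world to camera coordinates, as OpenCV has them. Camera axes: x right, y down, z forward; pixel columns grow to the right and rows downward; lengths in m; the calibration is good to about 2 mm. A picture is of the moment at which its call begins. camera_info takes no time and is no camera call.
- env.hand_in(): hands the job in, once; it reports no verdict.
Trained networks look in the newest picture that a camera, given by its name, has taken for a name from the list of things; names that differ only in an ending like _2 or _b are one class to them, and where a whole thing is asked for, a point or a joint stands for the part that bears it (a point fixed in the world has none). Each returns a list of dicts, best first, with "confidence" (0 to 1); they miss things now and then, are a little off and sometimes report something else, mostly with a low value. They report only what shows in the picture. A call takes as long as a camera call. They do not tell look-alikes from the thing itself.
- env.boxes_of(camera, target): "point" ([x, y, z] in m, in the coordinates of the camera as it stood for that picture, good to about 4 mm: the middle of the surface that is visible of it).
- env.silhouettes(camera, target): "mask" (400x640 bool, what is visible of it).
- env.spot_point(camera, target): "point" ([x, y, z] in m, in the coordinates of the camera as it stood for that picture, good to about 4 mm: a listed point, or the origin of a listed thing).
The state is a dict: "time_s": time; "qpos": joint angles; "qd": joint speeds; "joint_torque": joint torques, N m; "tcp_pos": TCP position; "eef_rot": TCP orientation; "wrist_force": force on the tool from outside, world axes, zero at the start; "wrist_torque": the same for the moment, N m; "grip_width": finger opening in m.
Only numpy, scipy, OpenCV 4.12 (cv2) and the standard library are available. Lean on these libraries where they do the work, as an engineer would, in place of code of your own. Each camera call takes 0.05 s, during which the arm holds its last target.

### The job

Two small microscope stages stand on the bench, and only one has a round metal specimen mount on it. Lock that one: turn its winged knob clockwise (seen from above) as far as it goes, so that the latch tongue lies over the mount. Do not shift the mount, leave the empty stage's latch as it is, and let go of the knob.

Things in the scene. Friction and masses are not known exactly. Their poses are not given: they have to be found in the camera images.
- latch (a joint): Turn of the loaded stage's latch, rad: 0 open, grows clockwise seen from above, hard stop at 1.5 = locked, tongue over the mount, pointing straight away from the shield. Starts at 0.05 to 0.45; light friction (0.06 N m), no spring. Shield: pale clear upright panel on the stage, 110 mm long, 5 thick, top 95 mm above the bench, face 40 mm from the knob's axis; the wing tips pass it at 12 mm.
- latch_grip (a point): Grip point of the loaded stage's black winged knob, on its upright turning axis, 84 mm above the bench. Turns with the knob: x along the wings, y across them, z up. Wings: upright blade 56 mm long, 8 thick, 68 to 98 mm above the bench; pinch across the thickness. Below, towards -x, an aluminium latch tongue 14 mm wide reaches 48 mm from the axis, its top 60 mm above the bench.
- mount_center (a point): Centre of the loose steel specimen mount, a disc 44 mm across and 12 high between three low pins on the loaded stage, its top 52 mm above the bench, 3 mm under the tongue's level; 57 mm from the knob's axis, on the side away from the shield. The stage is a fixed grey block 120 x 150 mm, 40 high, on the left or the right, turned up to 0.35 rad.
- spare_tip (a point): Tip of the latch tongue of the other stage, the empty one: 48 mm from its knob's axis, 58 mm above the bench. That stage and its knob have the same shape and size, with no mount; leave it as it is.
There are look-alikes about, which are no part of the job. What is shaped like the part that bears latch but orange or purple is not meant.

How it is judged:
At the end, for the whole second after the job is handed in: The loaded stage's latch is within 0.2 rad (11 degrees) of its locked stop and still; the mount is within 10 mm of where it stood; the tongue tip of the empty stage is within 12 mm of where it was (value of joint latch above 1.3 rad and velocity of joint latch between -0.05 and 0.05 rad/s and distance of mount_center from where it was at the start of the episode below 0.01 m and distance of spare_tip from where it was at the start of the episode below 0.012 m); the robot touches nothing.
It fails at once if the specimen mount is shifted by more than 10 mm (distance of mount_center from where it was at the start of the episode above 0.01 m).
It fails at once if the empty stage's latch is turned (its tip moves more than 12 mm) (distance of spare_tip from where it was at the start of the episode above 0.012 m).
It also fails if it takes over 32 s, if anything falls off the work surface, if the arm or the gripper's body presses on something with over 40 N, if the wrist force passes 120 N, or if a joint passes its speed limit or range.

## Working session

There is one attempt and no reset: what is moved stays moved. The work goes in short steps, Python scripts to look and compute and a tool call to move; the robot and the scene stay as the last step left them, time stands still between calls to the robot, and variables do not carry over. Pictures are saved under pics/ and viewed, and the job is handed in when it is done.

Besides the shell and the picture viewer there is one more tool, called as name(argument=value, ...), one argument or row to a line, values as JSON. apply_moves: Moves the arm, as the interface text tells. Its arguments: {"type":"object","properties":{"rows":{"type":"array","items":{"type":"array"}},"grip_force":{"type":"number"}},"required":["rows"]}

```bash
mkdir -p pics
cat > h.py <<'E'
import numpy as np,cv2
from bench import env
def c2w(cam,p):
    i=env.camera_info(cam);R=cv2.Rodrigues(np.array(i["rvec"],float))[0]
    return R.T@(np.array(p)-np.array(i["tvec"]).ravel())
def K(cam):
    i=env.camera_info(cam);return np.array([[i["fx"],0,i["cx"]],[0,i["fy"],i["cy"]],[0,0,1.]]),np.array(i["dist"]),np.array(i["rvec"],float),np.array(i["tvec"],float)
def proj(cam,P):
    k,d,r,t=K(cam);return cv2.projectPoints(np.array(P,float).reshape(-1,1,3),r,t,k,d)[0].reshape(-1,2)
def ray(cam,uv,z):
    k,d,r,t=K(cam);R=cv2.Rodrigues(r)[0];n=cv2.undistortPoints(np.array(uv,float).reshape(-1,1,2),k,d).reshape(-1,2)
    C=-R.T@t.ravel();out=[]
    for a in n:
        v=R.T@np.array([a[0],a[1],1]);out.append(C+v*(z-C[2])/v[2])
    return np.array(out)
def save(n,im): cv2.imwrite("pics/"+n,im[...,::-1])
E
python3 - <<'E'
from h import *
for c in("scene","top"):
    save(c+"0.png",env.get_image(c))
    for t in("latch_grip","mount_center","spare_tip"):
        for r in env.spot_point(c,t): 
            w=c2w(c,r["point"]);print(c,t,r["confidence"],w.round(3),proj(c,w).round(0))
    for r in env.boxes_of(c,"latch"):
        w=c2w(c,r["point"]);print(c,"box latch",r["confidence"],w.round(3),proj(c,w).round(0))
print(env.sense())
E
```

```text
scene latch_grip 0.71 [0.358 0.231 0.084] [[348. 120.]]
scene latch_grip 0.71 [ 0.398 -0.055  0.086] [[267. 189.]]
scene latch_grip 0.58 [0.565 0.125 0.08 ] [[378. 193.]]
scene mount_center 0.69 [0.553 0.182 0.042] [[390. 187.]]
scene spare_tip 0.84 [ 0.544 -0.207  0.057] [[254. 281.]]
scene box latch 0.87 [0.553 0.124 0.077] [[374. 191.]]
scene box latch 0.87 [ 0.397 -0.056  0.077] [[267. 191.]]
scene box latch 0.85 [0.358 0.231 0.075] [[348. 123.]]
top latch_grip 0.87 [0.358 0.234 0.079] [[209. 249.]]
top latch_grip 0.75 [0.559 0.127 0.083] [[258. 156.]]
top latch_grip 0.67 [ 0.399 -0.051  0.08 ] [[341. 228.]]
top mount_center 0.62 [0.555 0.181 0.045] [[238. 162.]]
top spare_tip 0.61 [ 0.546 -0.206  0.058] [[409. 162.]]
top box latch 0.81 [ 0.391 -0.055  0.068] [[343. 232.]]
top box latch 0.72 [0.353 0.23  0.079] [[210. 251.]]
top box latch 0.53 [0.547 0.123 0.072] [[261. 163.]]
{'time_s': 0.5, 'qpos': array([-1.36990002e+00,  2.63933677e-01,  1.60406463e+00, -6.95137555e-06,
        1.27369382e+00, -3.69087608e-02]), 'qd': array([ 0.00037298, -0.00267845, -0.00106683, -0.00065393,  0.00151644,
        0.00026797]), 'joint_torque': array([-5.84531554e-04, -5.01430392e+01, -3.56797743e+01,  7.28246779e-02,
        2.00240855e-02, -4.19086496e-05]), 'tcp_pos': array([ 0.15899278, -0.65597048,  0.23864804]), 'eef_rot': array([ 0.43717882,  0.55580978, -0.43713691,  0.55575309]), 'wrist_force': array([-0.19321092,  0.35857288, -0.35957458]), 'wrist_torque': array([ 0.00128626,  0.00092014, -0.01949377]), 'grip_width': 0.08760329809518361}
```

View pics/scene0.png

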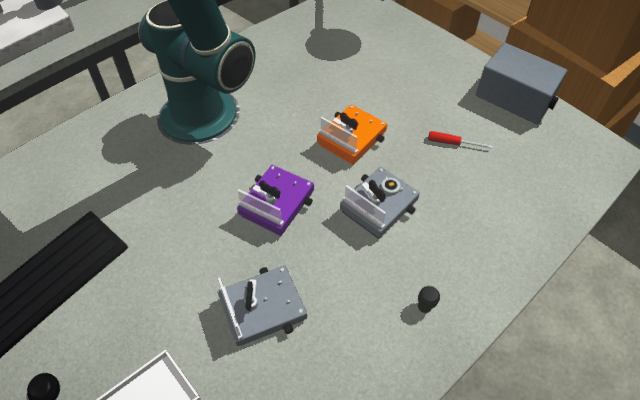

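View pics/top0.png

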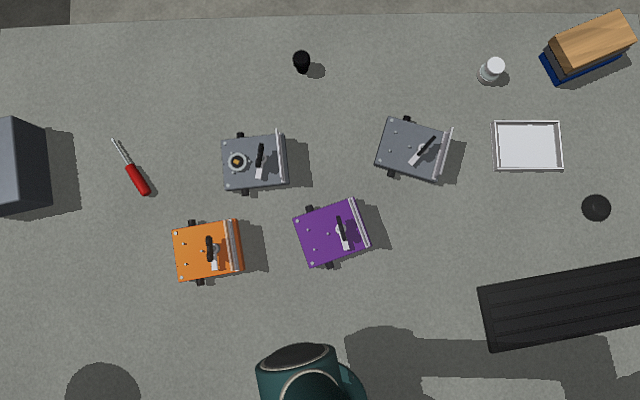

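Run:
```python
import cv2
a=cv2.imread("pics/top0.png")[90:240,180:330];b=cv2.imread("pics/scene0.png")[130:250,300:450]
cv2.imwrite("pics/cropt.png",cv2.resize(a,None,fx=4,fy=4,interpolation=2))
cv2.imwrite("pics/crops.png",cv2.resize(b,None,fx=5,fy=5,interpolation=2))
```

```text
(no output)
```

View pics/cropt.png

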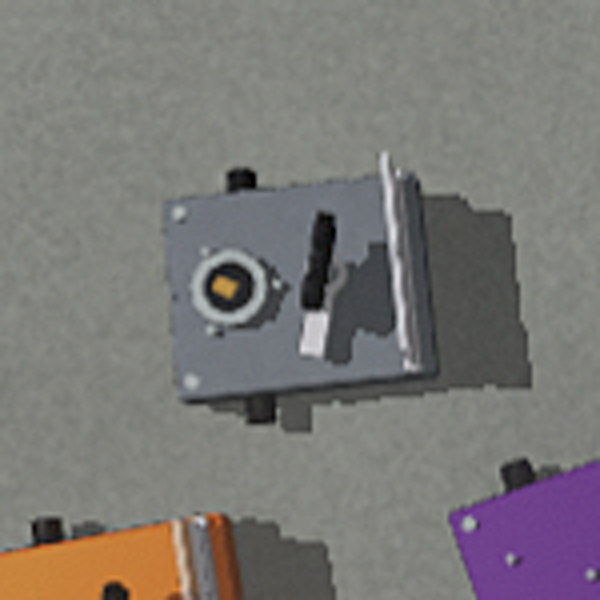

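View pics/crops.png

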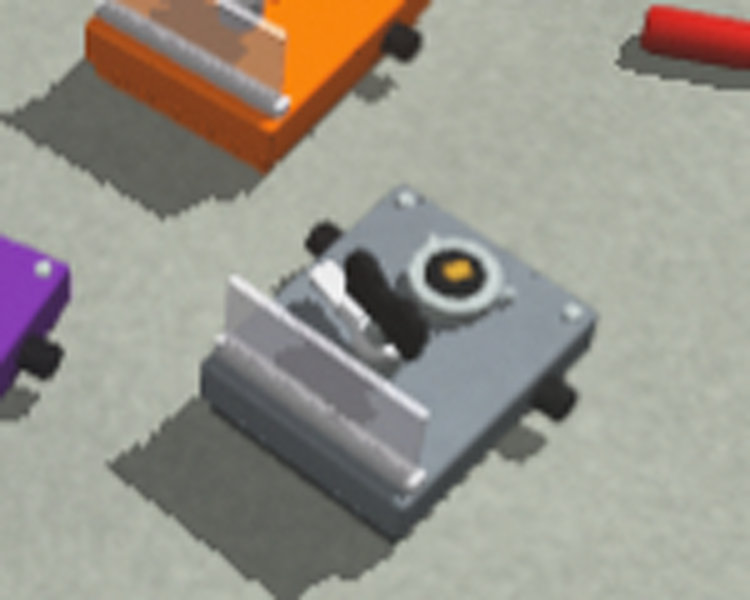

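Four candidates in the top picture: grey stage at (257,160) with a steel disc at (238,162), grey stage at (420,150) without a disc, orange at (208,250) and purple at (332,232), which are look-alikes. The enlarged crop confirms that grey (257,160) carries the round mount, so it is the one to lock. Next I measure its blade.

Run:
```python
from h import *
for c,f in(("top","pics/top0.png"),("scene","pics/scene0.png")):
    im=cv2.imread(f);w=proj(c,[0.561,0.126,0.09])[0].astype(int)
    m=(im.max(2)<45).astype(np.uint8)
    n,l,s,ce=cv2.connectedComponentsWithStats(m)
    for i in range(1,n):
        if s[i,4]>15 and np.hypot(*(ce[i]-w))<20:
            yx=np.argwhere(l==i)[:,::-1].astype(float)
            print(c,s[i],ce[i])
            P=ray(c,yx,0.09 if c=="top" else .09)[:,:2]; mu=P.mean(0);e,v=np.linalg.eigh(np.cov((P-mu).T))
            q=(P-mu)@v[:,1];print(mu.round(4),v[:,1],np.degrees(np.arctan2(v[1,1],v[0,1])),np.ptp(q),np.ptp((P-mu)@v[:,0]))
# shield top / stage corners from top image (crop/4+offset)
for z,pts in((.095,[(385,157),(411,368)]),(.04,[(166,201),(183,400),(415,172),(437,375)]),(.052,[(230,288)]),(.06,[(303,353),(324,356)]),(.098,[(325,214),(311,305)])):
    print(z,ray("top",[(180+a/4,90+b/4) for a,b in pts],z).round(4)[:,:2].tolist())
```

```text
top [256 143   8  24 105] [259.61904762 155.01904762]
[0.5598 0.1231] [-0.98802868  0.15427034] 171.1255193442338 0.051701784652433566 0.010480165919825365
scene [369 181  16  21 120] [376.43333333 191.275     ]
[0.5645 0.1188] [-0.97421537  0.22562007] 166.96065696752973 0.05950554454180966 0.016575171932360327
0.095 [[0.6154, 0.0864], [0.4988, 0.0723]]
0.04 [[0.6088, 0.2213], [0.4914, 0.209], [0.6233, 0.0756], [0.5035, 0.0632]]
0.052 [[0.5536, 0.1801]]
0.06 [[0.514, 0.1365], [0.5121, 0.1247]]
0.098 [[0.5833, 0.1185], [0.5333, 0.1256]]
```

```bash
cat > m.py <<'E'
from h import *
from scipy.spatial.transform import Rotation as Ro
s=env.sense();R=Ro.from_quat(s["eef_rot"]).as_matrix();print("t",s["time_s"],"R\n",R.round(3),"q",s["qpos"].round(3),"tcp",s["tcp_pos"].round(4),"w",s["grip_width"])
d=np.array([.560,.124,.16])-s["tcp_pos"]
print("shift cm",(R.T@d*100).round(2))
a=np.degrees(np.arctan2(R[1,2],R[0,2]));print("z yaw",a,"cw turn to 81:",np.radians((a-81+90)%180-90))
E
python3 m.py
```

```text
t 0.5 R
 [[-0.     0.972  0.236]
 [ 0.     0.236 -0.972]
 [-1.    -0.    -0.   ]] q [-1.37   0.264  1.604 -0.     1.274 -0.037] tcp [ 0.159  -0.656   0.2386] w 0.08760329809518361
shift cm [  7.87  57.35 -66.35]
z yaw -76.3746566345202 cw turn to 81: 0.3948867361218774
```

apply_moves(
  rows=[
    [[0,3.8,-4.4],-0.18,0.4],
    [[0,7.6,-8.8],-0.36,0.4],
    [[0,11.4,-13.2],-0.54,0.4],
    [[0,15.2,-17.6],-0.72,0.4],
    [[0,19.0,-22.0],-0.9,0.4],
    [[0,22.8,-26.4],-1.08,0.4],
    [[0,26.6,-30.8],-1.26,0.4],
    [[0,30.4,-35.2],-1.44,0.4],
    [[0,34.2,-39.6],-1.62,0.4],
    [[0,38.0,-44.0],-1.8,0.4],
    [[0,41.8,-48.4],-1.98,0.4],
    [[0,45.6,-52.8],-2.16,0.4],
  ],
  grip_force=15,
)

```text
time_s: 2.0
tcp_pos: [0.4785, -0.0336, 0.2392]
eef_rot: [-0.286, 0.646, 0.286, 0.647]
wrist_force: [0.2, -0.3, -1.0]
grip_width: 0.0268
```

```bash
python3 m.py
```

```text
t 2.0 R
 [[ 0.001 -0.74   0.673]
 [-0.     0.673  0.74 ]
 [-1.    -0.001  0.001]] q [-0.122 -0.113  2.007 -0.     1.246 -0.955] tcp [ 0.4785 -0.0336  0.2392] w 0.02680267901868422
shift cm [ 7.93  4.58 17.14]
z yaw 47.73488627347286 cw turn to 81: -0.5805857605782592
```

apply_moves(
  rows=[
    [[1.5,1.4,5.3],-0.18,0.4],
    [[4.0,3.0,11.2],-0.36,0.4],
    [[6.5,4.6,16.5],-0.54,0.4],
    [[7.9,4.6,17.1],-0.58,0.4],
    [[7.9,4.6,17.1],-0.58,0.4],
    [[7.9,4.6,17.1],-0.58,0.4],
  ],
)

```text
time_s: 2.75
tcp_pos: [0.5596, 0.1227, 0.1611]
eef_rot: [-0.459, 0.538, 0.458, 0.539]
wrist_force: [0.5, 0.0, 0.2]
grip_width: 0.0266
```

```bash
python3 m.py
python3 - <<'E'
from h import *
for c in("scene","top"):
    im=env.get_image(c); u=proj(c,[.56,.124,.1])[0].astype(int)
    k=im[max(0,u[1]-60):u[1]+60,u[0]-75:u[0]+75];save(c+"1.png",cv2.resize(k,None,fx=5,fy=5,interpolation=2))
E
```

```text
t 2.75 R
 [[ 0.002 -0.987  0.159]
 [-0.001  0.159  0.987]
 [-1.    -0.002 -0.   ]] q [ 1.730e-01  1.330e-01  1.909e+00 -1.000e-03  1.098e+00 -1.238e+00] tcp [0.5596 0.1227 0.1611] w 0.02655282116932346
shift cm [ 0.11 -0.02  0.13]
z yaw 80.84579356691471 cw turn to 81: -0.0026914099850946695
```

View pics/scene1.png

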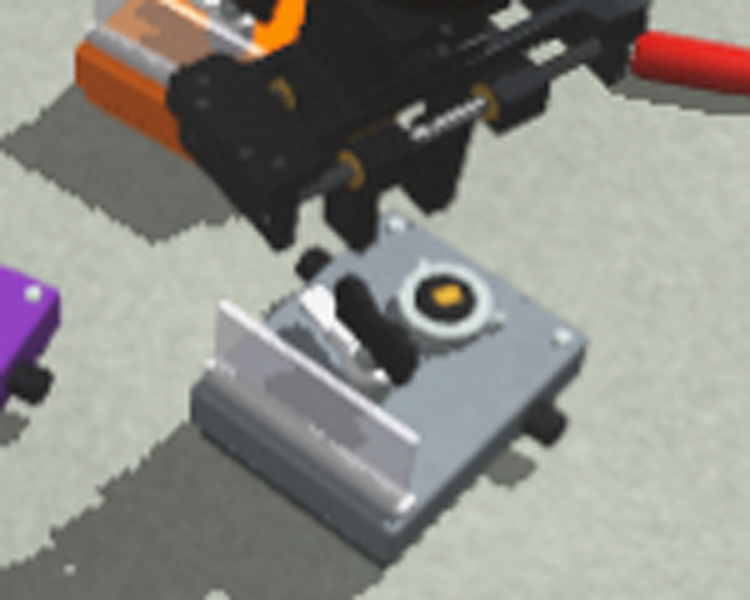

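The gripper stands open over the knob, with its fingers either side of the blade and clear of the shield. Next it goes down.

apply_moves(
  rows=[
    [[3,0,0.1],0,0.4],
    [[5,0,0.1],0,0.4],
    [[7,0,0.1],0,0.4],
    [[8.2,0,0.1],0,0.4],
    [[9.1,0,0.1],0,0.4],
    [[9.1,0,0.1],0,0.4],
    [[9.1,0,0.1],0,0.4],
  ],
)

```text
time_s: 3.72
tcp_pos: [0.561, 0.1238, 0.0712]
eef_rot: [-0.459, 0.537, 0.457, 0.54]
wrist_force: [-0.0, 0.1, -0.1]
grip_width: 0.0265
```

Run:
```python
from h import *
s=env.sense();print(s["tcp_pos"],s["wrist_force"])
for c in("scene","top"):
    im=env.get_image(c); u=proj(c,[.56,.124,.1])[0].astype(int)
    k=im[max(0,u[1]-60):u[1]+60,u[0]-75:u[0]+75];save(c+"2.png",cv2.resize(k,None,fx=5,fy=5,interpolation=2))
```

```text
[0.56104217 0.12380117 0.071228  ] [-0.03227423  0.0674482  -0.08131188]
```

View pics/scene2.png

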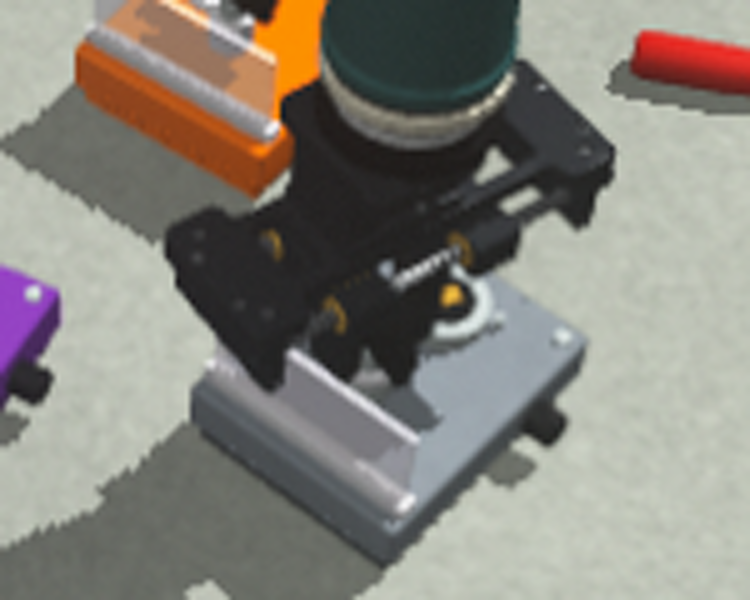

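The fingers straddle the blade between shield and mount, and no force shows. Next I close.

apply_moves(
  rows=[
    [[0,0,0],0,1],
    [[0,0,0],0,1],
    [[0,0,0],0,1],
    [[0,0,0],0,1],
    [[0,0,0],0,1],
  ],
  grip_force=15,
)

```text
time_s: 4.45
tcp_pos: [0.5617, 0.1247, 0.072]
eef_rot: [-0.459, 0.536, 0.457, 0.54]
wrist_force: [-0.2, 5.9, 0.6]
grip_width: 0.0077
```

apply_moves(
  rows=[
    [[0,0,0.1],0,1],
    [[0,0,0.1],0.1,1],
    [[0,0,0.1],0.2,1],
    [[0,0,0.1],0.3,1],
    [[0,0,0.1],0.4,1],
    [[0,0,0.1],0.4,1],
  ],
)

```text
time_s: 5.2
tcp_pos: [0.5616, 0.1245, 0.072]
eef_rot: [-0.344, 0.617, 0.342, 0.62]
wrist_force: [-1.8, -4.3, 3.3]
grip_width: 0.0078
```

```bash
python3 -c "
from h import *
s=env.sense();print(s['wrist_force'],s['wrist_torque'],s['qpos'])";python3 m.py
```

```text
[-1.83440531 -4.31580998  3.29677157] [-0.67968454 -0.0371535  -0.11790246] [ 1.75722777e-01  2.33475098e-01  1.97381254e+00 -1.80918956e-03
  9.29235888e-01 -8.35317231e-01]
t 5.2 R
 [[ 0.005 -0.848  0.53 ]
 [-0.001  0.53   0.848]
 [-1.    -0.005  0.002]] q [ 0.176  0.233  1.974 -0.002  0.929 -0.835] tcp [0.5616 0.1245 0.072 ] w 0.007794285100749727
shift cm [-8.8   0.06 -0.1 ]
z yaw 57.9904641118759 cw turn to 81: -0.4015921606035633
```

apply_moves(
  rows=[
    [[0,0,0],0.1,1],
    [[0,0,0],0.2,1],
    [[0,0,0],0.3,1],
    [[0,0,0],0.4,1],
    [[0,0,0],0.5,1],
    [[0,0,0],0.6,1],
    [[0,0,0],0.7,1],
    [[0,0,0],0.7,1],
  ],
)

```text
time_s: 6.2
tcp_pos: [0.561, 0.124, 0.072]
eef_rot: [-0.112, 0.697, 0.11, 0.7]
wrist_force: [-2.2, -1.9, 3.2]
grip_width: 0.0079
```

```bash
python3 -c "
from h import *
s=env.sense();print(s['wrist_force'],s['wrist_torque'],s['qpos'])";python3 m.py
```

```text
[-2.1783375  -1.91881478  3.17022592] [-0.51706561  0.31174464 -0.06451437] [ 0.17542346  0.23320414  1.97414184 -0.00256523  0.9305647  -0.13783023]
t 6.2 R
 [[ 0.004 -0.31   0.951]
 [-0.001  0.951  0.31 ]
 [-1.    -0.003  0.003]] q [ 0.175  0.233  1.974 -0.003  0.931 -0.138] tcp [0.561 0.124 0.072] w 0.007858413511251576
shift cm [-8.8   0.01 -0.07]
z yaw 18.03594396975272 cw turn to 81: -1.0989300881380053
```

apply_moves(
  rows=[
    [[0,0,0],0.06,1],
    [[0,0,0],0.12,1],
    [[0,0,0],0.18,1],
    [[0,0,0],0.18,1],
  ],
)

```text
time_s: 6.7
tcp_pos: [0.5608, 0.124, 0.072]
eef_rot: [-0.049, 0.704, 0.048, 0.707]
wrist_force: [-2.6, -0.3, 3.2]
grip_width: 0.0078
```

```bash
python3 -c "
from h import *
s=env.sense();print(s['wrist_force'],s['wrist_torque'],s['qpos'])";python3 m.py
```

```text
[-2.61230352 -0.26076067  3.1948989 ] [-0.3540828   0.2255783  -0.00144258] [ 0.17538282  0.2330731   1.97426246 -0.00254215  0.93099366  0.03928508]
t 6.7 R
 [[ 0.004 -0.137  0.991]
 [-0.001  0.991  0.137]
 [-1.    -0.002  0.003]] q [ 0.175  0.233  1.974 -0.003  0.931  0.039] tcp [0.5608 0.124  0.072 ] w 0.007846048410379915
shift cm [-8.8  -0.   -0.05]
z yaw 7.884779695598339 cw turn to 81: -1.2761013276328197
```

apply_moves(
  rows=[
    [[0,0,0],0.03,1],
    [[0,0,0],0.06,1],
    [[0,0,0],0.06,1],
    [[0,0,0],0.06,1],
  ],
)

```text
time_s: 7.2
tcp_pos: [0.5608, 0.124, 0.072]
eef_rot: [-0.028, 0.705, 0.027, 0.708]
wrist_force: [-2.4, -1.5, 2.0]
grip_width: 0.0081
```

```bash
python3 -c "
from h import *
s=env.sense();print(s['wrist_force'],s['wrist_torque'],s['qpos'])";python3 m.py
```

```text
[-2.4451267  -1.48336497  1.95744094] [-0.1999648   0.26475005  0.21970293] [ 0.17544062  0.23308422  1.97428252 -0.00264103  0.93103687  0.0987289 ]
t 7.2 R
 [[ 0.004 -0.078  0.997]
 [-0.002  0.997  0.078]
 [-1.    -0.002  0.003]] q [ 0.175  0.233  1.974 -0.003  0.931  0.099] tcp [0.5608 0.124  0.072 ] w 0.008138210365240265
shift cm [-8.8  -0.01 -0.05]
z yaw 4.485577202379885 cw turn to 81: -1.335428603081482
```

The torque about the vertical jumped to 0.22 N m and the pads spread slightly, so the latch is at its stop, near the expected angle. Next I release and rise.

apply_moves(
  rows=[
    [[0,0,0],0,0.4],
    [[0,0,0],0,0.4],
    [[0,0,0],0,0.4],
    [[0,0,0],0,0.4],
    [[-2,0,0],0,0.4],
    [[-4,0,0],0,0.4],
    [[-8,0,0],0,0.4],
    [[-12,0,0],0,0.4],
    [[-14,-6,0],0,0.4],
    [[-14,-12,0],0,0.4],
    [[-14,-18,0],0,0.4],
    [[-14,-18,0],0,0.4],
  ],
)

```text
time_s: 8.7
tcp_pos: [0.5751, -0.0592, 0.2147]
eef_rot: [-0.027, 0.704, 0.025, 0.709]
wrist_force: [0.3, 0.6, -0.3]
grip_width: 0.0263
```

```bash
python3 m.py
python3 - <<'E'
from h import *
for c in("scene","top"):
    im=env.get_image(c); save(c+"3f.png",im);u=proj(c,[.56,.124,.08])[0].astype(int)
    k=im[max(0,u[1]-60):u[1]+60,u[0]-75:u[0]+75];save(c+"3.png",cv2.resize(k,None,fx=5,fy=5,interpolation=2))
    for t in("mount_center","spare_tip","latch_grip"):
        for r in env.spot_point(c,t): print(c,t,r["confidence"],c2w(c,r["point"]).round(3))
E
```

```text
t 8.7 R
 [[ 0.007 -0.073  0.997]
 [-0.003  0.997  0.073]
 [-1.    -0.003  0.007]] q [-0.144  0.094  1.848 -0.002  1.193 -0.217] tcp [ 0.5751 -0.0592  0.2147] w 0.02632849806144715
shift cm [ 5.41 18.4  -0.21]
z yaw 4.180721301409609 cw turn to 81: -1.3407493422975472
scene mount_center 0.44 [0.552 0.181 0.041]
scene mount_center 0.35 [ 0.541 -0.206  0.059]
scene spare_tip 0.81 [ 0.542 -0.205  0.059]
scene latch_grip 0.78 [ 0.398 -0.054  0.083]
scene latch_grip 0.72 [0.362 0.234 0.085]
scene latch_grip 0.54 [0.568 0.123 0.082]
top mount_center 0.77 [0.56  0.179 0.045]
top latch_grip 0.72 [0.56  0.124 0.083]
top latch_grip 0.62 [0.355 0.236 0.084]
```

View pics/top3.png

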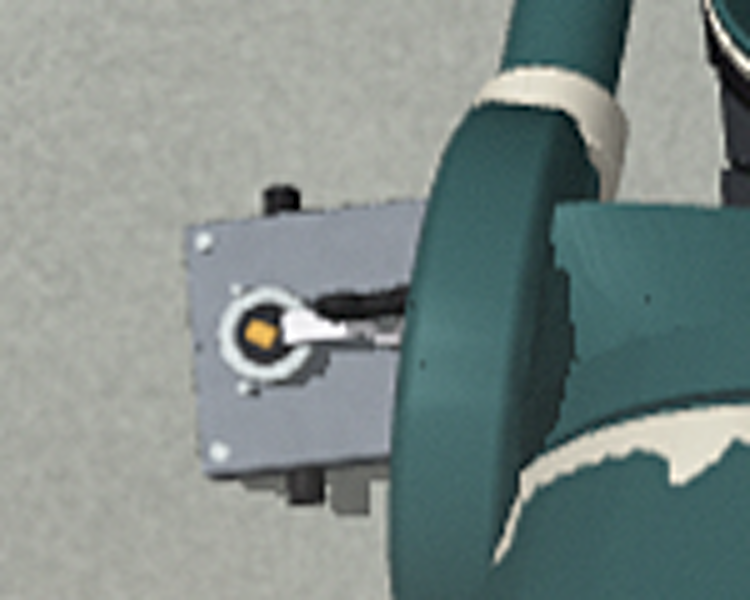

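View pics/scene3.png

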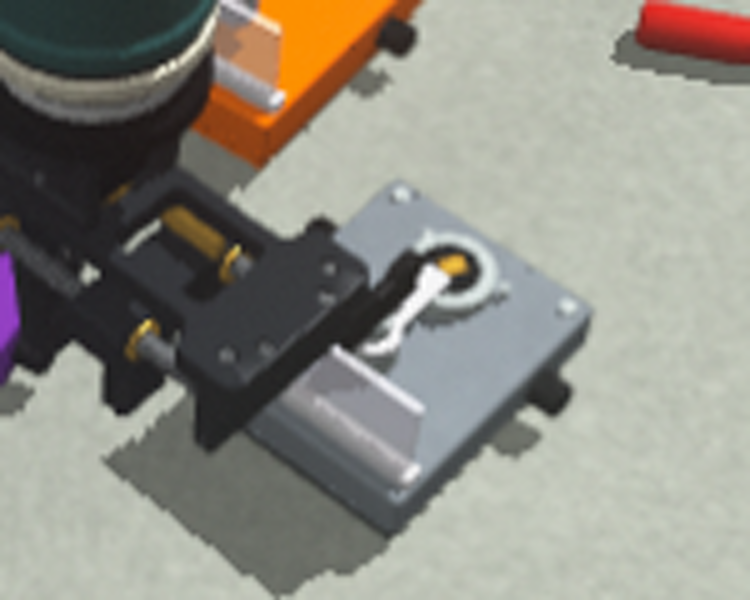

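The tongue lies over the mount, pointing straight away from the shield (tip near the mount's centre in both views). The mount is still between its pins, and the gripper is clear.

```bash
python3 -c "
from h import *
s=env.sense();print(s['qd'].round(3),s['wrist_force'].round(2),s['time_s']);print(env.hand_in())"
```

```text
[-0.002  0.004 -0.001 -0.    -0.001 -0.001] [1.07 0.32 0.52] 9.1
the job is handed in; nothing more can be done
None
```

I locked the grey stage carrying the steel mount and handed the job in at 9.1 s. I pinched its knob blade, turned it about 1.34 rad clockwise to the stop, let go and moved the gripper clear.

- **Latch:** The vertical torque rose to about 0.22 N m at the stop, and the turn was close to the roughly 1.31 rad I expected from the pictures. After release, both pictures show the tongue over the mount, though the arm hid part of the knob in the top view.
- **Mount:** It still sits between its pins. The scene camera put it within about 2 mm of its start, and the top camera within about 5 mm. The networks are only good to about 4 mm.
- **Empty stage:** The scene camera put its tongue tip within about 3 mm of its start. The top camera gave no reading for it at the end. The arm never went near that latch.
- **Arm:** It was still at hand-in, clear of everything in view, with about 1 N on the wrist.

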